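# Shut and lock the sample box

## Task

Shut the sample box: swing its lid down gently, press it fully home on its stops, against the springy pins under it and, keeping it pressed, turn the wing knob a quarter turn clockwise so that the hidden tongue swings under the frame bar and holds the lid shut after you let go. Press and turn by feel, no harder than needed: never force the tongue against the bar. Leave the things around the box alone.

Things in the scene. Friction and masses are not known exactly. Their poses are not given: they have to be found in the camera images.
- chamber: (All sizes in mm.) Sample box, fixed to the bench: grey housing 200 (x) x 240 (y) x 88 high, open on top, with a hinged white lid 250 wide (y), 8 thick. Origin: centre of its underside on the bench; x from the front (latch side) to the back (hinge side), y to the left, z up.
- rim: Carrier of the frame bar inside the housing; origin and axes as the chamber. The metal frame bar runs along the front of the mouth and bears two hard stops for the lid, 6 above its top, at the front corners. Bar and stops are set on the carrier up to 10 higher or lower than the middle setting, unmeasured: where the lid comes home must be felt. Over 18 N in all on bar and stops is too much.
- frame_middle (a point): Fixed point of the box, 74 in front of its origin, 104 up: upper inner edge of the frame bar at its middle setting (it may be set 10 higher or lower). The bar is 20 deep from top to underside and reaches 20 from this edge to the front.
- hatch (a joint): Lid angle: 0 = level, grows as the front edge rises. A stiff hinge (0.5 N m) keeps the lid where it is left. From 0.076 down two sprung pins push it up and lift it back to 0.076 if let go: pushing it on takes a steady 9 to 12 N at the knob until it is home on the rigid stops, somewhere from 0.051 to -0.051. Locked it lies up to 0.012 above home.
- wing_knob (a joint): Knob angle: 0 = wing along the box's y, grows clockwise from above; end stop 1.6. At 1.57 the wing lies along the box's x. Turns against 0.06 N m. At 0 the tongue on the same shaft under the lid points to the box's right (-y), at 1.57 to the front, under the frame bar.
- tongue (a point): Outer end of the steel tongue under the lid, 34 from the knob axis; tongue 12 wide, 6 thick, this point at mid-thickness, 31 below the lid's underside. The bar's inner edge is 22 in front of the knob axis: the tongue meets it from about 0.5 of knob angle on. Lid home: it passes 2 below the bar; front of the lid 2 to 28 above home: it runs against the bar's inner face.
- knob_grip (a point): Middle of the knob's black wing, on the knob axis, 25 above the lid's upper face. Wing 9 thick, 46 long, 22 tall: lower edge 14, top 36 above the lid's upper face, on a round boss of 26 diameter. With the lid level it lies 52 in front of the chamber's origin and 143 above the bench. It tilts with the lid, on an arc about the hinge.
- lid_edge (a point): Point on the lid's upper face, mid-width, 8 behind its front edge, 205 from the hinge axis; free lid surface to either side of it.
- hatch_hinge (a point): Middle of the hinge axis, which runs along the chamber's y, 105 behind the chamber's origin, 114 above the bench, in the lid's mid-plane. The knob axis stands 157 in front of it, square to the lid.
- marker: Bystander: black capped marker pen, 16x128x14, lying. Origin: centre of its underside.
- tweezers: Bystander: steel tweezers, 130x15x7, lying. Origin: centre of its underside.
- label_tape: Bystander: roll of cream label tape, 77 across, 19 high. Origin: centre of its underside.
- lab_timer: Bystander: white bench timer, 24x70x66, standing. Origin: centre of its underside.
- bottle_short: Bystander: glass bottle with blue cap, left of the box, 80 across, 150 high. Origin: centre of its underside.
- tipbox: Bystander: grey closed tip box, 89x120x65. Origin: centre of its underside.

How it is judged:
By the outcome, as a careful person would: the job done as asked, in the order asked, and still so for the second after the job is handed in, with the robot touching nothing.
It also fails if it takes over 64 s, if anything falls off the work surface, if the arm or the gripper's body presses on something with over 40 N, if the wrist force passes 120 N, or if a joint passes its speed limit or range.

## Robot

A 6-joint arm with a two-finger parallel gripper is mounted at the origin on a cart in front of the work surface, level with it; the furniture and walls round the work are solid. World frame = base frame: x ahead of the robot, y to its left, z up, the work surface at z = 0. Lengths are in m, angles in rad, forces in N, time in s.
With the tool pointing down it reaches from about 0.375 to 0.9 m from the base axis. Payload 3.1 kg.
Tool frame: the origin (TCP) lies midway between the tips of the shut fingers; the grasp point (between the pads) lies 19 mm behind it; z points along the fingers, y is the direction in which the jaws open and shut (so a half turn about z gives the same grasp; the last joint's range is limited). The gripper opens to 87 mm and grips with 3 to 60 N. Pads are 19 mm wide; open, the fingers measure 117 mm over their backs; the gripper's body (75 mm by 190 mm) begins 51 mm behind the grasp point.
Start: joints at [-1.496, 0.527, 1.433, -0, 1.181, -0.178], TCP at [0.157, -0.605, 0.223] pointing down, gripper open.
Joint ranges: [-3.08, 3.08], [-0.75, 2.2], [0.22, 2.44], [-1.43, 4.57], [0, 2.65], [-2.85, 2.85]. Speed limits (rad/s): [2.79, 2.79, 3.14, 3.14, 3.14, 3.14].

## Interface

Orientations are given as a unit quaternion [x, y, z, w].
In Python, from rig import robot gives the robot as it stands.
- The arm moves only by the tool move_arm, never from a script. Its argument "rows" is one flat list of numbers, 7 for each row, row after row: the shift along the world's x, y, z in mm, then the turn, a rotation vector about the world's x, y, z in rad, then the closure, from 0 (fully open) to 1 (shut). A call has 1 to 12 rows; each row shifts and turns the commanded pose from where the row before left it; what a row does not reach is not made up. A row lasts 1/10 s, in which the tool goes at most 50 mm and 8.59 degrees, less where a joint would pass 70% of its speed; a pose out of reach is approached as far as the arm can. A call with a gripper value outside its range is refused whole. The fingers move at their own pace and stop on an object; "grip_force" is the grip in N (left out, the last holds). Time passes only in rows, so rows that do not move let the fingers close. It gives the time, the measured TCP pose, the force and the opening at its end, in the units of the state.
- robot.get_obs(): the state, without advancing time (a new reading comes with each control period).
- robot.camera(name): name is "scene" or "top" or "wrist"; returns a dict with "color" (480x640x3 uint8, red, green, blue), "z_map" (480x640 float32, m along the optical axis (not along the pixel's ray), 0 where there is no reading), "camera_matrix" (3x3 intrinsics, pixels), "distortion" ([k1, k2, p1, p2, k3] as OpenCV has them; the pictures are not rectified), "R" (3x3) and "t" (3): a world point X has camera coordinates R X + t; the wrist camera has in their place "tool_from_camera" (4x4, takes a point from camera to tool coordinates, whose origin is the TCP and whose axes are the flange's). Camera axes: x right, y down, z forward; pixel columns grow to the right and rows downward; lengths in m; the calibration is good to about 2 mm. A picture is of the moment at which its call begins: read the wrist's pose just before it.
- robot.hand_in(): hands the job in, once; it reports no verdict.
Trained networks look in the newest picture that a camera, given by its name, has taken for a name from the list of things; names that differ only in an ending like _2 or _b are one class to them, and where a whole thing is asked for, a point or a joint stands for the part that bears it (a point fixed in the world has none). Each returns a list of dicts, best first, with "conf" (0 to 1); they miss things now and then, are a little off and sometimes report something else, mostly with a low value. They report only what shows in the picture. A call takes as long as a camera call.
- robot.search_frame(camera, thing): "at" ([column, row] in pixels, amid what is visible of it).
- robot.spot_point(camera, thing): "at" ([column, row] in pixels: a listed point, or the origin of a listed thing).
The state is a dict: "time": time; "q": joint angles; "joint_velocities": joint speeds; "joint_torque": joint torques, N m; "position": TCP position; "tool_rot": TCP orientation; "ft_force": force on the tool from outside, world axes, zero at the start; "moment": the same for the moment, N m; "grip_width": finger opening in m.
Only numpy, scipy, OpenCV 4.12 (cv2) and the standard library are available. Lean on these libraries where they do the work, as an engineer would, in place of code of your own. Each camera call takes 0.05 s, during which the arm holds its last target.

## Working session

There is one attempt and no reset: what is moved stays moved. The work goes in short steps, Python scripts to look and compute and a tool call to move; the robot and the scene stay as the last step left them, time stands still between calls to the robot, and variables do not carry over. Pictures are saved under pics/ and viewed, and the job is handed in when it is done.

Besides the shell and the picture viewer there is one more tool, called after "Request:" as name(argument=value, ...) on one line, values as JSON. move_arm: Moves the arm, as the interface text tells. Its arguments: {"type":"object","properties":{"rows":{"type":"array","items":{"type":"number"}},"grip_force":{"type":"number"}},"required":["rows"]}

```bash
mkdir -p pics; ls
cat > h.py <<'E'
import numpy as np, cv2
from rig import robot
def snap(n,f):
    c=robot.camera(n); cv2.imwrite('pics/'+f,c['color'][:,:,::-1]); return c
def pix2world(c,uv,z=None):
    uv=np.array(uv,float)
    K=np.array(c['camera_matrix']);D=np.array(c['distortion'])
    n=cv2.undistortPoints(uv.reshape(1,1,2),K,D).reshape(2)
    if z is None:
        u,v=int(round(uv[0])),int(round(uv[1]))
        p=c['z_map'][max(v-1,0):v+2,max(u-1,0):u+2]; p=p[p>0]; z=np.median(p) if len(p) else np.nan
    X=np.array([n[0]*z,n[1]*z,z]); return np.array(c['R']).T@(X-np.array(c['t']))
E
python3 - <<'E'
from h import *
o=robot.get_obs(); print(o)
for n in ['scene','top']:
    c=snap(n,n+'0.png')
    for t in ['chamber','knob_grip','lid_edge','hatch_hinge','frame_middle','bottle_short','tipbox','lab_timer']:
        for d in robot.spot_point(n,t)[:2]:
            print(n,t,d['at'],round(d['conf'],2),pix2world(c,d['at']).round(3))
E
```

```text
pics
{'time': 0.0, 'q': array([-1.49547678e+00,  5.28439411e-01,  1.43389073e+00, -5.16313477e-05,
        1.18137586e+00, -1.78459488e-01]), 'joint_velocities': array([ 0.00210326,  0.00035925,  0.00107429, -0.00168156, -0.00117508,
       -0.00108406]), 'joint_torque': array([-4.99649341e-04, -4.40047538e+01, -1.76593459e+01,  6.31562294e-02,
        5.82307333e-02, -1.59584233e-04]), 'position': array([ 0.15689827, -0.60423948,  0.22159174]), 'tool_rot': array([ 9.91958524e-01,  1.26558960e-01,  3.06276744e-05, -1.05649793e-03]), 'ft_force': array([ 0.3419282 ,  0.27562761, -0.28674657]), 'moment': array([ 0.03667399,  0.03141095, -0.01565624]), 'grip_width': 0.08710242904494618}
scene chamber [327.0, 249.7] 0.58 [ 0.259 -0.047  0.499]
scene chamber [266.1, 281.1] 0.16 [ 0.567 -0.162  0.004]
scene knob_grip [329.3, 182.5] 0.89 [ 0.528 -0.311  0.234]
scene lid_edge [342.4, 195.9] 0.59 [ 0.486 -0.306  0.232]
scene hatch_hinge [174.1, 286.4] 0.7 [0.657 0.008 0.055]
scene hatch_hinge [306.3, 189.0] 0.58 [ 0.619 -0.33   0.133]
scene bottle_short [173.1, 285.9] 0.81 [0.658 0.009 0.057]
scene lab_timer [325.9, 254.6] 0.47 [ 0.256 -0.043  0.495]
top chamber [339.9, 243.6] 0.93 [ 0.498 -0.289  0.228]
top knob_grip [352.8, 224.6] 0.94 [ 0.529 -0.311  0.238]
top lid_edge [349.2, 255.2] 0.83 [ 0.476 -0.304  0.24 ]
top lid_edge [292.1, 303.9] 0.44 [ 0.402 -0.208  0.069]
top hatch_hinge [353.8, 186.1] 0.71 [ 0.631 -0.33   0.126]
top frame_middle [339.1, 270.5] 0.93 [ 0.476 -0.31   0.011]
top bottle_short [199.4, 168.3] 0.84 [ 0.673 -0.02   0.104]
top tipbox [424.2, 341.3] 0.67 [ 0.324 -0.475  0.066]
top tipbox [349.2, 320.1] 0.22 [ 0.37  -0.331 -0.001]
top lab_timer [291.5, 303.0] 0.93 [ 0.404 -0.206  0.068]
```

View pics/scene0.png

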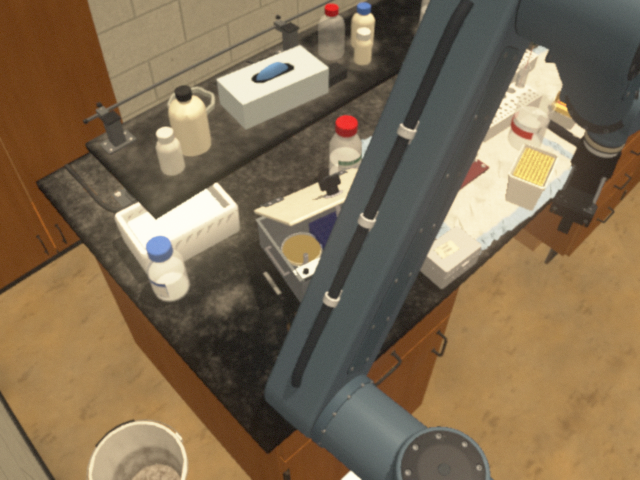

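View pics/top0.png

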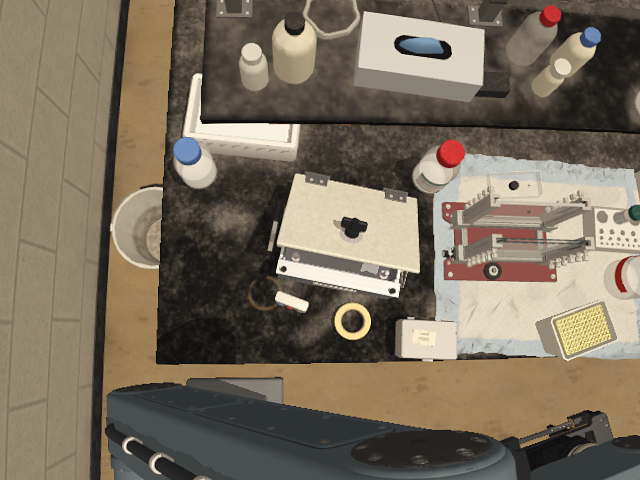

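The scene view shows the lid partly open and the arm hiding the right side. In the top view the lid spans about (278,175)–(420,270) with the knob at (353,227). The tape is at (352,321), the timer at (292,302), the tip box at (425,338) and a red-capped bottle at (440,165). Next I'll fit the lid plane and the yaw.

Run:
```python
from h import *
c=robot.camera('top')
z=c['z_map'];col=c['color'].astype(int)
K=np.array(c['camera_matrix']);D=np.array(c['distortion'])
vv,uu=np.mgrid[150:320,250:470]
uv=np.stack([uu.ravel(),vv.ravel()],1).astype(float)
n=cv2.undistortPoints(uv.reshape(-1,1,2),K,D).reshape(-1,2)
zz=z[150:320,250:470].ravel()
P=np.c_[n*zz[:,None],zz]; W=(P-np.array(c['t']))@np.array(c['R'])
cc=col[150:320,250:470].reshape(-1,3)
ok=(zz>0)&(W[:,2]>0.1)&(W[:,2]<0.3)
Q=W[ok];uvk=uv[ok]
# ransac plane
rng=np.random.default_rng(0);best=0
for i in range(400):
    a,b,d=Q[rng.choice(len(Q),3,False)]
    nn=np.cross(b-a,d-a);l=np.linalg.norm(nn)
    if l<1e-5: continue
    nn/=l; m=abs((Q-a)@nn)<0.003
    if m.sum()>best: best=m.sum();M=m
for _ in range(3):
    ce=Q[M].mean(0);nn=np.linalg.svd(Q[M]-ce,full_matrices=False)[2][2]
    if nn[2]<0: nn=-nn
    M=abs((Q-ce)@nn)<0.003
print(best,len(Q),'normal',nn,'tilt',np.arccos(nn[2]),'centre',ce)
L=Q[M]
# downhill dir = toward hinge = box +x
h=nn[:2]/np.linalg.norm(nn[:2]);print('yaw from normal',np.arctan2(h[1],h[0]))
r=cv2.minAreaRect(L[:,:2].astype(np.float32)*1000);print('rect',r,cv2.boxPoints(r))
# plane coordinates rect
ex=np.r_[h,0]; ex-=ex@nn*nn; ex/=np.linalg.norm(ex); ey=np.cross(nn,ex)
lc=np.c_[(L-ce)@ex,(L-ce)@ey]
r=cv2.minAreaRect(lc.astype(np.float32)*1000);print('inplane',r)
ctr=ce+ex*r[0][0]/1000+ey*r[0][1]/1000;print('lid centre',ctr,'ex',ex)
# things above plane (knob)
dd=(Q-ce)@nn; lx=(Q-ce)@ex; ly=(Q-ce)@ey
k=(dd>0.028)&(dd<0.045)&(abs(lx)<0.12)&(abs(ly)<0.1)
kc=Q[k];print('knob top n',k.sum(),'height',np.median(dd[k]),'mean',kc.mean(0))
print(cv2.minAreaRect((np.c_[lx[k],ly[k]]*1000).astype(np.float32)), lx[k].mean(), ly[k].mean())
```

```text
9454 13191 normal [ 0.57733518 -0.11888295  0.80780625] tilt 0.6303754698666989 centre [ 0.54647395 -0.3159871   0.18865532]
yaw from normal -0.20307815034859
rect ((556.8048706054688, -319.2168273925781), (250.5775909423828, 179.10121154785156), 78.34684753417969) [[ 443.7934  -423.8352 ]
 [ 619.20306 -460.01123]
 [ 669.81635 -214.59845]
 [ 494.40668 -178.42242]]
inplane ((14.354087829589844, -1.1432418823242188), (250.44253540039062, 220.8297576904297), 89.87112426757812)
lid centre [ 0.55760042 -0.31944545  0.18019433] ex [ 0.79120615 -0.16292255 -0.58944811]
knob top n 167 height 0.034287294565695924 mean [ 0.53404571 -0.31392575  0.2394596 ]
((-38.30990219116211, -0.8145751953125), (14.13040828704834, 44.375667572021484), 3.9132773876190186) -0.04011562916003849 -0.00048760057463675857
```

Request:
move_arm(rows=[0,0,40,0,0,0,1,0,0,40,0,0,0,1,33,30,0,0,0,0.11,1,33,30,0,0,0,0.11,1,33,30,0,0,0,0.11,1,33,30,0,0,0,0.11,1,33,30,0,0,0,0.11,1,33,30,0,0,0,0.11,1,33,30,0,0,0,0.11,1,33,30,0,0,0,0.11,1,33,30,0,0,0,0.11,1,33,30,0,0,0,0.11,1], grip_force=20)

```text
time: 2.15
position: [0.4881, -0.3035, 0.3027]
tool_rot: [0.778, 0.628, -0.0, 0.0]
ft_force: [0.1, 0.0, 0.0]
grip_width: 0.0028
```

Request:
move_arm(rows=[0,0,0,0,0,0,1,0,0,0,0,0,0,1])

```text
time: 2.35
position: [0.4874, -0.3041, 0.3025]
tool_rot: [0.779, 0.627, -0.0, 0.0]
ft_force: [-0.4, 0.1, 1.0]
grip_width: 0.0002
```

Run:
```python
from h import *
from scipy.spatial.transform import Rotation as R
o=robot.get_obs(); r=R.from_quat(o['tool_rot']).as_matrix(); print(r.round(3), np.arctan2(r[1,1],r[0,1]),o['ft_force'],o['moment'],o['position'],o['q'])
for n in ['top','scene']: 
    c=snap(n,n+'1.png')
```

```text
[[ 0.213  0.977 -0.   ]
 [ 0.977 -0.213 -0.   ]
 [-0.001 -0.    -1.   ]] -0.21500123759019793 [-0.44254927  0.09714659  1.03734979] [-0.0231428  -0.01932721  0.03795775] [ 0.48743761 -0.30412841  0.30250364] [-7.51899369e-01  3.75969407e-01  1.46114001e+00 -6.78773671e-04
  1.30452545e+00 -5.36719609e-01]
```

View pics/top1.png

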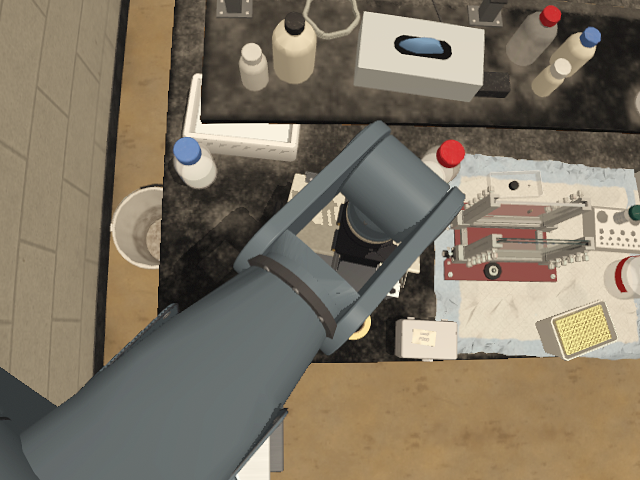

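View pics/scene1.png

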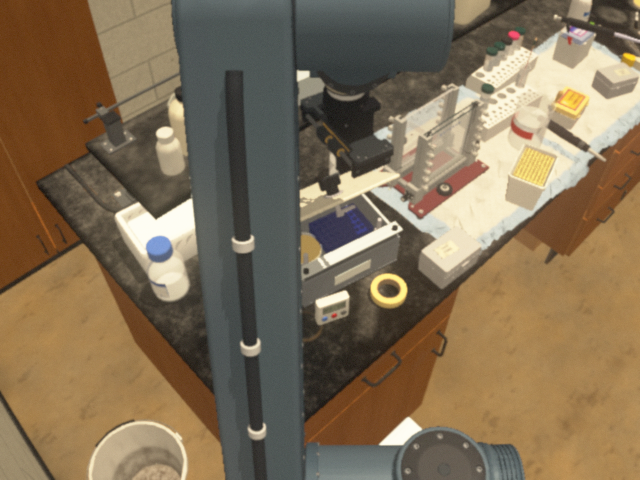

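The scene view shows the fingers over the lid's front half, in front of the knob at (330,185). Nothing is touched yet, so I'll descend.

Request:
move_arm(rows=[0,0,-25,0,0,0,1,0,0,-20,0,0,0,1,0,0,-8,0,0,0,1,0,0,0,0,0,0,1])

```text
time: 2.85
position: [0.4856, -0.3055, 0.2484]
tool_rot: [0.78, 0.626, -0.0, -0.001]
ft_force: [0.7, 0.9, -0.1]
grip_width: 0.0005
```

Request:
move_arm(rows=[0,0,-3,0,0,0,1,0,0,-3,0,0,0,1,0,0,-3,0,0,0,1])

```text
time: 3.15
position: [0.4873, -0.3054, 0.2412]
tool_rot: [0.78, 0.626, 0.0, 0.001]
ft_force: [-0.2, -0.6, 0.2]
grip_width: 0.0007
```

Request:
move_arm(rows=[0,0,-3,0,0,0,1,0,0,-3,0,0,0,1,0,0,-3,0,0,0,1])

```text
time: 3.45
position: [0.4872, -0.305, 0.2316]
tool_rot: [0.779, 0.626, 0.0, 0.0]
ft_force: [-0.4, 0.1, 1.2]
grip_width: 0.0003
```

Request:
move_arm(rows=[-2,0.4,-3,0,0,0,1,-2,0.4,-3,0,0,0,1,-2,0.4,-3,0,0,0,1,-2,0.4,-3,0,0,0,1])

```text
time: 3.85
position: [0.4788, -0.3033, 0.2193]
tool_rot: [0.78, 0.626, 0.0, 0.0]
ft_force: [-0.2, 0.3, 0.9]
grip_width: 0.0004
```

Request:
move_arm(rows=[-1.9,0.4,-3,0,0,0,1,-1.8,0.4,-3,0,0,0,1,-1.7,0.4,-3,0,0,0,1,-1.6,0.4,-3,0,0,0,1])

```text
time: 4.25
position: [0.4718, -0.3018, 0.2073]
tool_rot: [0.78, 0.626, -0.0, 0.0]
ft_force: [0.2, -0.3, 1.0]
grip_width: 0.0
```

Run:
```python
from h import *
c=snap('scene','scene2.png')
im=cv2.imread('pics/scene2.png')[130:330,230:430]; cv2.imwrite('pics/scene2c.png',cv2.resize(im,None,fx=3,fy=3))
```

```text
(no output)
```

View pics/scene2c.png

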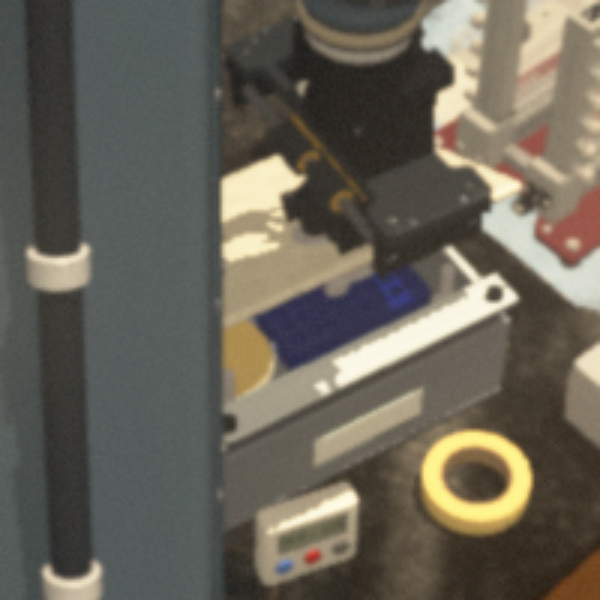

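The crop shows the gripper over the lid, with the fingertips hidden behind its body, and the lid's front edge at about (290,280). I'll measure the lid angle.

```bash
cat >> h.py <<'E'
H=np.array([0.637,-0.335,0.1145]);bx=np.array([np.cos(.203),-np.sin(.203),0]);by=np.array([np.sin(.203),np.cos(.203),0])
def cloud(c):
    K=np.array(c['camera_matrix']);D=np.array(c['distortion']);z=c['z_map']
    vv,uu=np.mgrid[0:480,0:640]
    n=cv2.undistortPoints(np.stack([uu.ravel(),vv.ravel()],1).astype(float).reshape(-1,1,2),K,D).reshape(-1,2)
    zz=z.ravel();P=np.c_[n*zz[:,None],zz];W=(P-np.array(c['t']))@np.array(c['R'])
    return W[zz>0],c['color'].reshape(-1,3)[zz>0].astype(int)
def lidangle(n):
    c=robot.camera(n);W,C=cloud(c)
    d=W-H; x=-d@bx; y=d@by; z=d[:,2]
    r=np.hypot(x,z);a=np.arctan2(z,x)
    m=(r>0.02)&(r<0.213)&(abs(y)<0.12)&(a>-0.1)&(a<0.9)&(C.min(1)>110)
    aa=np.arctan2(z,x)-np.arcsin(np.clip(0.004/np.maximum(r,.005),-1,1))
    m&=r>0.07
    h,e=np.histogram(aa[m],bins=np.arange(-.1,.9,.01)); i=h.argsort()[-5:][::-1]
    k=h.argmax(); s=aa[m][(aa[m]>e[k]-.02)&(aa[m]<e[k+1]+.02)]
    print(n,'lid angle',np.median(s),len(s),[(round(e[j],2),h[j]) for j in i])
E
python3 - <<'E'
from h import *
lidangle('scene');lidangle('top')
E
```

```text
scene lid angle 0.45798719675015875 1144 [(np.float64(0.45), np.int64(524)), (np.float64(-0.04), np.int64(436)), (np.float64(0.46), np.int64(360)), (np.float64(-0.03), np.int64(347)), (np.float64(-0.05), np.int64(210))]
top lid angle 0.4622096146644621 1231 [(np.float64(0.46), np.int64(474)), (np.float64(0.45), np.int64(405)), (np.float64(0.47), np.int64(187)), (np.float64(0.44), np.int64(100)), (np.float64(0.48), np.int64(65))]
```

Request:
move_arm(rows=[-1.8,0.4,-4,0,0,0,1,-1.8,0.4,-4,0,0,0,1,-1.6,0.3,-4,0,0,0,1,-1.6,0.3,-4,0,0,0,1,-1.4,0.3,-4,0,0,0,1,-1.4,0.3,-4,0,0,0,1,-1.2,0.2,-4,0,0,0,1,-1.2,0.2,-4,0,0,0,1])

```text
time: 5.2
position: [0.4598, -0.2992, 0.1752]
tool_rot: [0.78, 0.626, 0.0, -0.0]
ft_force: [-0.8, 0.1, 0.5]
grip_width: 0.0004
```

Request:
move_arm(rows=[-1,0.2,-4,0,0,0,1,-1,0.2,-4,0,0,0,1,-0.8,0.2,-4,0,0,0,1,-0.8,0.2,-4,0,0,0,1,-0.6,0.1,-4,0,0,0,1,-0.5,0.1,-4,0,0,0,1])

```text
time: 5.8
position: [0.4552, -0.2983, 0.1512]
tool_rot: [0.78, 0.626, 0.0, -0.0]
ft_force: [-0.1, 0.1, 0.4]
grip_width: 0.0004
```

Run:
```python
from h import *
lidangle('scene');lidangle('top');o=robot.get_obs();print(o['ft_force'],o['position'])
```

```text
scene lid angle 0.16435973523784836 1791 [(np.float64(0.16), np.int64(690)), (np.float64(0.15), np.int64(421)), (np.float64(0.17), np.int64(391)), (np.float64(-0.04), np.int64(199)), (np.float64(0.14), np.int64(175))]
top lid angle 0.16511855149277904 1579 [(np.float64(0.16), np.int64(518)), (np.float64(0.15), np.int64(392)), (np.float64(0.17), np.int64(347)), (np.float64(0.18), np.int64(175)), (np.float64(0.14), np.int64(147))]
[ 0.71838887 -0.09828767 -0.61074981] [ 0.45492141 -0.29805229  0.15085639]
```

Request:
move_arm(rows=[-0.4,0,-3,0,0,0,1,-0.3,0,-3,0,0,0,1,-0.3,0,-3,0,0,0,1,-0.3,0,-3,0,0,0,1,0,0,-1,0,0,0,1])

```text
time: 6.4
position: [0.4538, -0.2983, 0.1382]
tool_rot: [0.78, 0.626, -0.0, -0.0]
ft_force: [0.2, 0.4, 0.1]
grip_width: 0.0007
```

Run:
```python
from h import *
lidangle('scene');lidangle('top');o=robot.get_obs();print(o['ft_force'],o['position'])
```

```text
scene lid angle 0.0971932590740448 1845 [(np.float64(0.09), np.int64(631)), (np.float64(0.1), np.int64(513)), (np.float64(0.08), np.int64(345)), (np.float64(0.11), np.int64(220)), (np.float64(0.07), np.int64(136))]
top lid angle 0.10250398232795592 1616 [(np.float64(0.1), np.int64(476)), (np.float64(0.09), np.int64(456)), (np.float64(0.11), np.int64(318)), (np.float64(0.08), np.int64(221)), (np.float64(0.12), np.int64(145))]
[-0.24180118 -0.48628349 -0.15868135] [ 0.45391534 -0.29833783  0.13832808]
```

Request:
move_arm(rows=[0,0,20,0,0,0,1,0,0,35,0,0,0,1,0,0,35,0,0,0,0.5,0,0,0,0,0,0,0.3,0,0,0,0,0,0,0.3,0,0,0,0,0,0,0.3])

```text
time: 7.1
position: [0.4532, -0.2976, 0.2275]
tool_rot: [0.78, 0.626, -0.0, -0.001]
ft_force: [-0.5, -1.0, -0.8]
grip_width: 0.0248
```

Run:
```python
from h import *
from scipy.spatial.transform import Rotation as R
lidangle('scene');lidangle('top')
o=robot.get_obs();print(o['position'],o['tool_rot'],o['ft_force'],o['grip_width'])
c=snap('wrist','w3.png')
T=np.eye(4);T[:3,:3]=R.from_quat(o['tool_rot']).as_matrix();T[:3,3]=o['position']
M=np.linalg.inv(T@np.array(c['tool_from_camera']));c['R']=M[:3,:3];c['t']=M[:3,3]
for t in ['knob_grip','lid_edge']: 
  for d in robot.spot_point('wrist',t)[:2]: print(t,d['at'],d['conf'],pix2world(c,d['at']))
W,C=cloud(c)
for th in (0.085,0.095):
  n=np.sin(th)*bx+np.array([0,0,np.cos(th)]);ex=np.cos(th)*bx-np.array([0,0,np.sin(th)])
  d=W-H;h=d@n;x=d@ex;y=d@by
  m=(h>0.03)&(h<0.046)&(abs(x+0.157)<0.03)&(abs(y)<0.05)&(C.max(1)<90)
  print(th,m.sum(),x[m].min() if m.sum() else 0,x[m].max() if m.sum() else 0,y[m].min(),y[m].max(),np.median(h[m]),cv2.minAreaRect((np.c_[x[m],y[m]]*1000).astype(np.float32)))
```

```text
scene lid angle 0.09621942172816142 3181 [(np.float64(0.09), np.int64(1165)), (np.float64(0.1), np.int64(834)), (np.float64(0.08), np.int64(615)), (np.float64(0.11), np.int64(319)), (np.float64(0.07), np.int64(248))]
top lid angle 0.10171745826876621 1440 [(np.float64(0.1), np.int64(481)), (np.float64(0.09), np.int64(426)), (np.float64(0.11), np.int64(225)), (np.float64(0.08), np.int64(212)), (np.float64(0.12), np.int64(96))]
[ 0.45318785 -0.29762279  0.22708467] [ 7.79540529e-01  6.26349700e-01 -1.75143328e-04 -1.60818077e-03] [-0.78676883 -1.00370265  0.49653824] 0.03265505726022069
knob_grip [362.7, 255.3] 0.6 [ 0.48418144 -0.30079408  0.16913221]
lid_edge [299.7, 249.8] 0.59 [ 0.43911864 -0.29632724  0.13726665]
0.085 738 -0.16311675843640547 -0.14930378431308555 -0.020962376108966983 0.022065359278772054 0.04026289196991726 ((-155.9427490234375, 0.9277286529541016), (41.96142578125, 14.066417694091797), 76.89620971679688)
0.095 706 -0.16343464418112172 -0.14968671941139877 -0.020962376108966983 0.022065359278772054 0.038768601654110876 ((-156.22042846679688, 0.8802967071533203), (42.11494827270508, 13.76596450805664), 77.81094360351562)
```

View pics/w3.png

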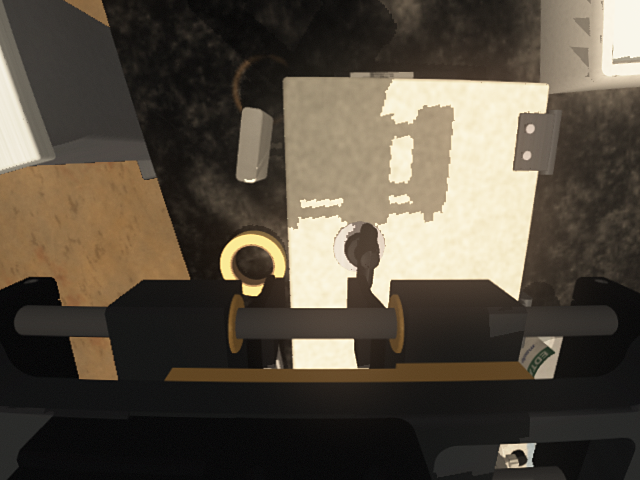

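The wrist view shows the wing edge-on at about (368,255) with the boss at (360,247), between the fingers' lines, and the tape at (253,260). I'll refine the wing direction.

Run:
```python
from h import *
from scipy.spatial.transform import Rotation as R
o=robot.get_obs()
th=0.095
n=np.sin(th)*bx+np.array([0,0,np.cos(th)]);ex=np.cos(th)*bx-np.array([0,0,np.sin(th)])
for name in ['wrist','top','scene']:
  c=robot.camera(name)
  if name=='wrist':
    T=np.eye(4);T[:3,:3]=R.from_quat(o['tool_rot']).as_matrix();T[:3,3]=o['position']
    M=np.linalg.inv(T@np.array(c['tool_from_camera']));c['R']=M[:3,:3];c['t']=M[:3,3]
  W,C=cloud(c);d=W-H;h=d@n;x=d@ex;y=d@by
  for lo,hi in((.022,.046),(.034,.046)):
    m=(h>lo)&(h<hi)&(abs(x+0.157)<0.03)&(abs(y)<0.035)&(C.max(1)<110)
    if m.sum()<20: print(name,m.sum());continue
    P=np.c_[x,y][m];ce=P.mean(0);v=np.linalg.svd(P-ce,full_matrices=False)[2][0]
    v*=np.sign(v[1]);s=np.linalg.svd(P-ce,full_matrices=False)[1]/np.sqrt(len(P))
    print(name,m.sum(),ce,'clockwise angle',np.arctan2(v[0],v[1]),s, np.median(h[m]))
print(robot.get_obs()['grip_width'])
```

```text
wrist 973 [-0.15754838  0.0042519 ] clockwise angle 0.09596841171690479 [0.01035503 0.00317937] 0.03852581318383305
wrist 731 [-0.15670197  0.00385515] clockwise angle 0.08560287299835637 [0.00956246 0.00308754] 0.03912170655181648
top 0
top 0
scene 145 [-0.15916225  0.00182099] clockwise angle 0.07509957229492883 [0.01120565 0.00234428] 0.03376062734411665
scene 72 [-0.15872226  0.00126887] clockwise angle 0.05431547980852139 [0.01095395 0.00246966] 0.03840027718734185
0.05570177089556145
```

Request:
move_arm(rows=[18,-3,0,0.01,0.047,0,0.3,19,-3,-10,0.009,0.046,0,0.3,0,0,-24,0,0,-0.03,0.3,0,0,0,0,0,0,0.3,0,0,0,0,0,0,0.3])

```text
time: 8.0
position: [0.4903, -0.3039, 0.1941]
tool_rot: [0.788, 0.614, -0.03, -0.038]
ft_force: [0.5, -0.2, 0.4]
grip_width: 0.0609
```

Run:
```python
from h import *
from scipy.spatial.transform import Rotation as R
o=robot.get_obs();r=R.from_quat(o['tool_rot']).as_matrix();print(o['position'],r.round(3),o['grip_width'],o['ft_force'],o['moment'])
n=-r[:,2]; print('tilt about by',np.arcsin(n@bx), n@by)
snap('wrist','w4.png');snap('scene','s4.png')
# offset from knob axis in lid coords
th=.095;N=np.sin(th)*bx+np.array([0,0,np.cos(th)]);ex=np.cos(th)*bx-np.array([0,0,np.sin(th)])
d=o['position']-H;print('x',d@ex,'y',d@by,'h above face',d@N-.004)
```

```text
[ 0.49033003 -0.30386526  0.19410387] [[ 0.244  0.965 -0.094]
 [ 0.97  -0.243  0.023]
 [-0.    -0.097 -0.995]] 0.06086667021401417 [ 0.53002388 -0.16714972  0.41485539] [-0.04352922 -0.13831658 -0.03389342]
tilt about by 0.09689843102931622 -0.003772501510911911
x -0.156810233213012 y 0.0009254938918695083 h above face 0.061022489444232206
```

View pics/w4.png

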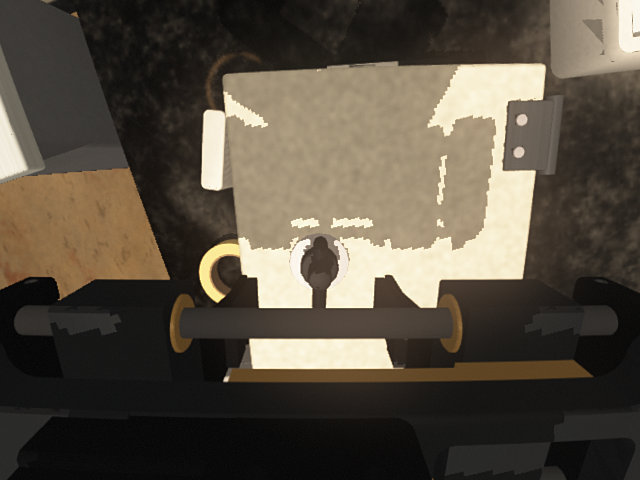

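View pics/s4.png

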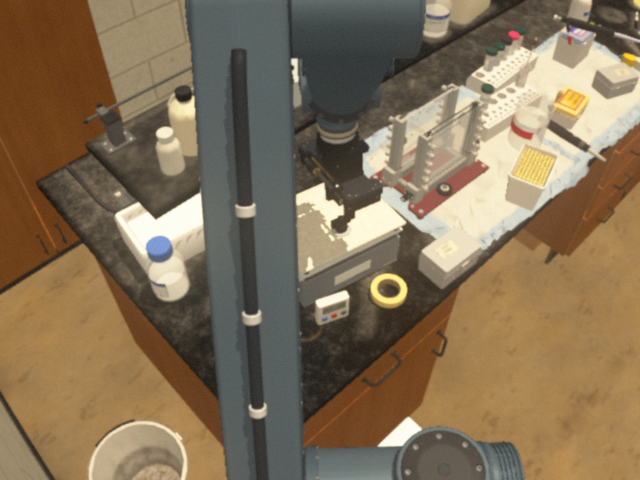

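The wing at (319,265) is centred between the open fingers at about (240,310) and (390,310). I'll descend along the knob axis and close.

Request:
move_arm(rows=[-1,0.2,-12,0,0,0,0.3,-1,0.2,-12,0,0,0,0.3,-1,0.2,-10,0,0,0,0.3,-0.8,0.2,-8,0,0,0,0.3,0,0,0,0,0,0,0.3], grip_force=35)

```text
time: 8.6
position: [0.4861, -0.3028, 0.1508]
tool_rot: [0.788, 0.614, -0.03, -0.039]
ft_force: [-0.2, 0.3, -1.1]
grip_width: 0.0609
```

Request:
move_arm(rows=[0,0,0,0,0,0,0.6,0,0,0,0,0,0,0.8,0,0,0,0,0,0,0.9,0,0,0,0,0,0,1,0,0,0,0,0,0,1,0,0,0,0,0,0,1,0,0,0,0,0,0,1])

```text
time: 9.3
position: [0.4872, -0.3036, 0.1526]
tool_rot: [0.788, 0.614, -0.03, -0.037]
ft_force: [-0.1, 0.5, -0.3]
grip_width: 0.0126
```

```bash
cat >> h.py <<'E'
from scipy.spatial.transform import Rotation as R
def st():
    F=[];Mo=[]
    for i in range(1):
        o=robot.get_obs();F.append(o['ft_force']);Mo.append(o['moment'])
    r=R.from_quat(o['tool_rot']).as_matrix();n=-r[:,2];d=o['position']-H
    t=np.arcsin(n@bx);N=np.sin(t)*bx+np.array([0,0,np.cos(t)]);ex=np.cos(t)*bx-np.array([0,0,np.sin(t)])
    f=F[0];m=Mo[0]
    print('t%.2f pos'%o['time'],o['position'].round(4),'tilt',round(t,4),'side',round(n@by,4),'jaw cw',round(-np.arctan2(r[1,1],r[0,1])-.203,3),'lidframe x %.4f y %.4f h %.4f'%(d@ex,d@by,d@N-.004),'F box x %.1f y %.1f z %.1f'%(f@bx,f@by,f[2]),'M',m@bx.round(2),(m@by).round(2),m[2].round(3),'w',round(o['grip_width'],4),'q6',o['q'][5].round(2))
E
python3 -c "
from h import *
st();lidangle('scene');st()"
```

```text
t9.30 pos [ 0.4872 -0.3036  0.1526] tilt 0.0948 side -0.0026 jaw cw 0.044 lidframe x -0.1560 y 0.0006 h 0.0195 F box x -0.2 y 0.5 z -0.3 M -0.05142154329193774 -0.08 0.034 w 0.0126 q6 -0.45
scene lid angle 0.09614598132437877 3225 [(np.float64(0.09), np.int64(1129)), (np.float64(0.1), np.int64(848)), (np.float64(0.08), np.int64(689)), (np.float64(0.11), np.int64(316)), (np.float64(0.07), np.int64(243))]
t9.35 pos [ 0.4884 -0.3039  0.1526] tilt 0.0914 side -0.0024 jaw cw 0.045 lidframe x -0.1546 y 0.0005 h 0.0201 F box x 7.6 y 1.9 z -6.6 M 0.14885494051408557 -1.05 -0.185 w 0.009 q6 -0.45
```

Request:
move_arm(rows=[0,0,0,0,0,0,1,0,0,0,0,0,0,1,0,0,0,0,0,0,1])

```text
time: 9.65
position: [0.4883, -0.3039, 0.1525]
tool_rot: [0.788, 0.614, -0.029, -0.036]
ft_force: [5.3, -0.9, -2.5]
grip_width: 0.009
```

```bash
python3 -c "
from h import *
st();lidangle('scene');st()"
```

```text
t9.65 pos [ 0.4883 -0.3039  0.1525] tilt 0.0923 side -0.0024 jaw cw 0.044 lidframe x -0.1547 y 0.0005 h 0.0199 F box x 5.4 y 0.2 z -2.5 M 0.03036326884503343 -1.01 -0.022 w 0.009 q6 -0.45
scene lid angle 0.09644095040266357 3244 [(np.float64(0.09), np.int64(1159)), (np.float64(0.1), np.int64(897)), (np.float64(0.08), np.int64(627)), (np.float64(0.07), np.int64(297)), (np.float64(0.11), np.int64(264))]
t9.70 pos [ 0.4883 -0.3039  0.1525] tilt 0.0922 side -0.0024 jaw cw 0.044 lidframe x -0.1547 y 0.0005 h 0.0199 F box x 5.6 y 0.2 z -3.2 M 0.123363439979533 -1.03 -0.075 w 0.0083 q6 -0.45
```

Request:
move_arm(rows=[1,-0.2,0,0,0,0,1,1,-0.2,0,0,0,0,1,-0.3,0.1,-1.6,-0.002,-0.0098,0,1,-0.3,0.1,-1.6,-0.002,-0.0098,0,1,0,0,0,0,0,0,1])

```text
time: 10.2
position: [0.4877, -0.3037, 0.1491]
tool_rot: [0.788, 0.614, -0.023, -0.03]
ft_force: [0.0, -0.8, -1.6]
grip_width: 0.0085
```

```bash
python3 -c "
from h import *
st();robot.camera('scene');st()"
```

```text
t10.20 pos [ 0.4877 -0.3037  0.1491] tilt 0.0757 side -0.0028 jaw cw 0.044 lidframe x -0.1547 y 0.0006 h 0.0190 F box x 0.2 y -0.7 z -1.6 M -0.15389430895684636 -0.14 -0.036 w 0.0085 q6 -0.46
t10.25 pos [ 0.4877 -0.3037  0.1491] tilt 0.0761 side -0.0028 jaw cw 0.044 lidframe x -0.1547 y 0.0006 h 0.0189 F box x -0.2 y -1.2 z -2.1 M -0.2149947218322185 -0.1 -0.02 w 0.0086 q6 -0.46
```

Request:
move_arm(rows=[-0.3,0.1,-1.6,-0.002,-0.0098,0,1,-0.3,0.1,-1.6,-0.002,-0.0098,0,1,0,0,0,0,0,0,1])

```text
time: 10.55
position: [0.4873, -0.3036, 0.1471]
tool_rot: [0.788, 0.614, -0.017, -0.022]
ft_force: [-1.3, -0.7, 5.2]
grip_width: 0.0088
```

```bash
python3 -c "
from h import *
st();robot.camera('scene');st()"
```

```text
t10.55 pos [ 0.4873 -0.3036  0.1471] tilt 0.0552 side -0.0023 jaw cw 0.044 lidframe x -0.1545 y 0.0006 h 0.0202 F box x -1.1 y -0.9 z 5.2 M -0.12432198574015058 0.39 -0.001 w 0.0088 q6 -0.47
t10.60 pos [ 0.4873 -0.3036  0.1471] tilt 0.0555 side -0.0023 jaw cw 0.044 lidframe x -0.1545 y 0.0006 h 0.0201 F box x -1.7 y -0.2 z 5.3 M -0.10830080701893836 0.34 -0.001 w 0.0087 q6 -0.47
```

Request:
move_arm(rows=[-0.3,0.1,-1.6,-0.002,-0.0098,0,1,0,0,0,0,0,0,1])

```text
time: 10.8
position: [0.487, -0.3036, 0.1457]
tool_rot: [0.789, 0.615, -0.014, -0.018]
ft_force: [-2.0, -0.6, 5.8]
grip_width: 0.0088
```

```bash
python3 -c "
from h import *
st();robot.camera('scene');st()"
```

```text
t10.80 pos [ 0.487  -0.3036  0.1457] tilt 0.0453 side -0.0021 jaw cw 0.044 lidframe x -0.1545 y 0.0006 h 0.0202 F box x -1.9 y -1.0 z 5.8 M -0.1402522605345581 0.46 -0.001 w 0.0088 q6 -0.48
t10.85 pos [ 0.487  -0.3035  0.1457] tilt 0.0455 side -0.0022 jaw cw 0.044 lidframe x -0.1545 y 0.0006 h 0.0202 F box x -1.0 y -0.2 z 6.0 M -0.16405665607964984 0.42 0.005 w 0.009 q6 -0.48
```

Request:
move_arm(rows=[-0.2,0,-0.8,-0.001,-0.005,0,1,0,0,0,0,0,0,1])

```text
time: 11.05
position: [0.4869, -0.3035, 0.145]
tool_rot: [0.789, 0.615, -0.012, -0.016]
ft_force: [-1.5, 0.3, 6.5]
grip_width: 0.0086
```

```bash
python3 -c "
from h import *
st();robot.camera('scene');st()"
```

```text
t11.05 pos [ 0.4869 -0.3035  0.145 ] tilt 0.0402 side -0.0022 jaw cw 0.044 lidframe x -0.1545 y 0.0006 h 0.0203 F box x -1.6 y -0.0 z 6.5 M -0.07525473099588757 0.44 -0.019 w 0.0086 q6 -0.48
t11.10 pos [ 0.4869 -0.3035  0.145 ] tilt 0.0403 side -0.0022 jaw cw 0.044 lidframe x -0.1545 y 0.0006 h 0.0203 F box x -1.4 y -1.0 z 6.9 M -0.1334031594536287 0.47 -0.079 w 0.0084 q6 -0.48
```

Request:
move_arm(rows=[-0.2,0,-0.8,-0.001,-0.005,0,1,0,0,0,0,0,0,1])

```text
time: 11.3
position: [0.4867, -0.3035, 0.1442]
tool_rot: [0.789, 0.615, -0.01, -0.014]
ft_force: [-0.9, 0.3, 6.2]
grip_width: 0.0086
```

```bash
python3 -c "
from h import *
st();robot.camera('scene');st()"
```

```text
t11.30 pos [ 0.4867 -0.3035  0.1442] tilt 0.035 side -0.0023 jaw cw 0.044 lidframe x -0.1545 y 0.0006 h 0.0203 F box x -0.9 y 0.1 z 6.2 M -0.06898708903775481 0.42 -0.064 w 0.0086 q6 -0.49
t11.35 pos [ 0.4867 -0.3035  0.1442] tilt 0.0351 side -0.0023 jaw cw 0.044 lidframe x -0.1545 y 0.0005 h 0.0203 F box x -1.0 y -0.1 z 7.3 M -0.07952085358397262 0.45 -0.019 w 0.0088 q6 -0.49
```

Request:
move_arm(rows=[-0.2,0,-0.8,-0.001,-0.005,0,1,-0.2,0,-0.8,-0.001,-0.005,0,1])

```text
time: 11.55
position: [0.4867, -0.3036, 0.1437]
tool_rot: [0.789, 0.615, -0.007, -0.01]
ft_force: [-3.5, 1.4, 17.1]
grip_width: 0.0085
```

Request:
move_arm(rows=[-0.2,0,-0.8,-0.001,-0.005,0,1,0,0,0,0,0,0,1])

```text
time: 11.75
position: [0.4867, -0.3036, 0.1437]
tool_rot: [0.789, 0.615, -0.005, -0.008]
ft_force: [-3.1, 1.2, 17.3]
grip_width: 0.0084
```

Request:
move_arm(rows=[-0.2,0,-0.8,-0.001,-0.005,0,1,0,0,0,0,0,0,1])

```text
time: 11.95
position: [0.4867, -0.3036, 0.1436]
tool_rot: [0.789, 0.615, -0.003, -0.005]
ft_force: [-2.7, 2.5, 20.7]
grip_width: 0.0085
```

```bash
python3 -c "
from h import *
st();robot.camera('scene');st()"
```

```text
t11.95 pos [ 0.4867 -0.3036  0.1436] tilt 0.0124 side -0.0018 jaw cw 0.044 lidframe x -0.1539 y 0.0005 h 0.0232 F box x -3.2 y 1.9 z 20.7 M 0.3868317932536711 1.06 -0.048 w 0.0085 q6 -0.5
t12.00 pos [ 0.4867 -0.3036  0.1436] tilt 0.0125 side -0.0018 jaw cw 0.044 lidframe x -0.1539 y 0.0005 h 0.0232 F box x -3.2 y 3.1 z 21.1 M 0.4098865021564946 0.96 -0.011 w 0.0087 q6 -0.5
```

The force jump at z = 0.1437 says the lid is home on its stops. I'm now easing off to a moderate press and undoing the excess tilt.

Request:
move_arm(rows=[0.2,0,0.7,0.002,0.011,0,1,0.2,0,0.6,0.002,0.011,0,1,0,0,0,0,0,0,1])

```text
time: 12.3
position: [0.4867, -0.3035, 0.1437]
tool_rot: [0.789, 0.615, -0.011, -0.014]
ft_force: [-2.9, 1.1, 14.4]
grip_width: 0.0091
```

```bash
python3 -c "
from h import *
st();lidangle('scene');st()"
```

```text
t12.30 pos [ 0.4867 -0.3035  0.1437] tilt 0.0365 side -0.0016 jaw cw 0.043 lidframe x -0.1545 y 0.0006 h 0.0196 F box x -3.0 y 0.5 z 14.4 M 0.14743963009372268 0.69 -0.088 w 0.0091 q6 -0.48
scene lid angle 0.0405596564260844 3007 [(np.float64(0.04), np.int64(977)), (np.float64(0.03), np.int64(957)), (np.float64(0.02), np.int64(485)), (np.float64(0.05), np.int64(462)), (np.float64(0.01), np.int64(159))]
t12.35 pos [ 0.4868 -0.3035  0.1437] tilt 0.0362 side -0.0015 jaw cw 0.043 lidframe x -0.1545 y 0.0006 h 0.0196 F box x -3.2 y 1.4 z 13.9 M 0.1444466804659789 0.69 -0.122 w 0.0085 q6 -0.48
```

Request:
move_arm(rows=[-0.5,0.1,0.2,0,0,0,1,0,0,0,-0.004,0.001,-0.1,1,0,0,0,-0.004,0.001,-0.1,1,0,0,0,-0.004,0.001,-0.1,1])

```text
time: 12.75
position: [0.4871, -0.3037, 0.1437]
tool_rot: [0.873, 0.488, -0.013, -0.011]
ft_force: [-1.0, 0.1, 11.1]
grip_width: 0.0089
```

```bash
python3 -c "
from h import *
st();robot.camera('scene');st()"
```

```text
t12.75 pos [ 0.4871 -0.3037  0.1437] tilt 0.034 side 0.0002 jaw cw 0.348 lidframe x -0.1541 y 0.0004 h 0.0200 F box x -1.0 y -0.1 z 11.1 M 0.17380866735842584 0.28 0.041 w 0.0089 q6 -0.18
t12.80 pos [ 0.4871 -0.3037  0.1437] tilt 0.034 side 0.0002 jaw cw 0.351 lidframe x -0.1540 y 0.0004 h 0.0200 F box x -1.0 y 1.4 z 12.2 M 0.17272185153513425 0.33 -0.056 w 0.0086 q6 -0.18
```

Request:
move_arm(rows=[0,0,-0.2,-0.004,0.001,-0.08,1,0,0,0,-0.004,0.001,-0.08,1,0,0,0,-0.004,0.001,-0.08,1])

```text
time: 13.1
position: [0.4874, -0.304, 0.1437]
tool_rot: [0.925, 0.38, -0.015, -0.008]
ft_force: [-0.2, 1.4, 11.5]
grip_width: 0.0088
```

```bash
python3 -c "
from h import *
st();robot.camera('scene');st()"
```

```text
t13.10 pos [ 0.4874 -0.304   0.1437] tilt 0.0339 side 0.0041 jaw cw 0.588 lidframe x -0.1537 y 0.0002 h 0.0200 F box x -0.4 y 1.4 z 11.5 M 0.22543429309454144 0.25 0.09 w 0.0088 q6 0.06
t13.15 pos [ 0.4874 -0.304   0.1437] tilt 0.0339 side 0.0041 jaw cw 0.59 lidframe x -0.1537 y 0.0002 h 0.0200 F box x 0.2 y -0.2 z 12.5 M 0.1964625979896913 0.29 -0.005 w 0.0084 q6 0.07
```

Request:
move_arm(rows=[0,0,0,-0.003,0.001,-0.08,1,0,0,0,-0.003,0.001,-0.08,1])

```text
time: 13.35
position: [0.4875, -0.3041, 0.1437]
tool_rot: [0.952, 0.305, -0.016, -0.007]
ft_force: [-0.5, 0.2, 11.7]
grip_width: 0.0088
```

```bash
python3 -c "
from h import *
st();robot.camera('scene');st()"
```

```text
t13.35 pos [ 0.4875 -0.3041  0.1437] tilt 0.0347 side 0.0045 jaw cw 0.748 lidframe x -0.1536 y 0.0001 h 0.0199 F box x -0.5 y 0.1 z 11.7 M 0.18426939441200502 0.21 -0.001 w 0.0088 q6 0.22
t13.40 pos [ 0.4875 -0.3041  0.1437] tilt 0.0347 side 0.0045 jaw cw 0.75 lidframe x -0.1535 y 0.0001 h 0.0199 F box x 0.4 y 0.5 z 12.3 M 0.16293996410790912 0.24 -0.039 w 0.0088 q6 0.23
```

At 0.75 rad, past the 0.5 where the tongue would meet the bar, there is no added torque and the lid is still home. I'll keep turning.

Request:
move_arm(rows=[0,0,0,-0.004,0.001,-0.1,1,0,0,0,-0.004,0.001,-0.1,1,0,0,0,-0.004,0.001,-0.1,1])

```text
time: 13.7
position: [0.4877, -0.3045, 0.1437]
tool_rot: [0.987, 0.159, -0.018, -0.004]
ft_force: [0.1, -1.3, 10.9]
grip_width: 0.0088
```

```bash
python3 -c "
from h import *
st();robot.camera('scene');st()"
```

```text
t13.70 pos [ 0.4877 -0.3045  0.1437] tilt 0.0355 side 0.0058 jaw cw 1.049 lidframe x -0.1533 y -0.0002 h 0.0198 F box x 0.4 y -1.2 z 10.9 M 0.07446951245348901 0.14 0.066 w 0.0088 q6 0.53
t13.75 pos [ 0.4877 -0.3045  0.1437] tilt 0.0355 side 0.0058 jaw cw 1.052 lidframe x -0.1533 y -0.0002 h 0.0198 F box x 0.1 y 0.1 z 11.0 M 0.04812010192069306 0.18 -0.044 w 0.0088 q6 0.53
```

Request:
move_arm(rows=[0,0,0,-0.004,0.001,-0.1,1,0,0,0,-0.004,0.001,-0.1,1,0,0,0,-0.004,0.001,-0.1,1])

```text
time: 14.05
position: [0.4878, -0.3049, 0.1437]
tool_rot: [1.0, 0.01, -0.019, -0.001]
ft_force: [-0.3, -0.4, 10.0]
grip_width: 0.0085
```

```bash
python3 -c "
from h import *
st();robot.camera('scene');st()"
```

```text
t14.05 pos [ 0.4878 -0.3049  0.1437] tilt 0.0367 side 0.0067 jaw cw 1.349 lidframe x -0.1532 y -0.0006 h 0.0196 F box x -0.2 y -0.5 z 10.0 M -0.0930493534435051 0.16 0.099 w 0.0085 q6 0.83
t14.10 pos [ 0.4878 -0.305   0.1437] tilt 0.0367 side 0.0067 jaw cw 1.352 lidframe x -0.1532 y -0.0007 h 0.0196 F box x 0.0 y -0.8 z 10.7 M -0.12017828574457698 0.15 -0.015 w 0.0087 q6 0.83
```

Request:
move_arm(rows=[0,0,-0.2,-0.003,0.001,-0.08,1,0,0,0,-0.003,0.001,-0.08,1,0,0,0,-0.002,0.001,-0.06,1,0,0,0,0,0,0,1])

```text
time: 14.5
position: [0.4878, -0.3053, 0.1437]
tool_rot: [0.995, -0.099, -0.019, 0.001]
ft_force: [-0.6, -2.1, 11.6]
grip_width: 0.0086
```

```bash
python3 -c "
from h import *
st();snap('scene','s5.png');st()
im=cv2.imread('pics/s5.png')[130:330,230:430]; cv2.imwrite('pics/s5c.png',cv2.resize(im,None,fx=3,fy=3))"
```

```text
t14.50 pos [ 0.4878 -0.3053  0.1437] tilt 0.0385 side 0.0063 jaw cw 1.566 lidframe x -0.1532 y -0.0010 h 0.0193 F box x -0.2 y -2.1 z 11.6 M -0.16416292939091637 0.25 -0.038 w 0.0086 q6 1.05
t14.55 pos [ 0.4878 -0.3053  0.1437] tilt 0.0384 side 0.0063 jaw cw 1.565 lidframe x -0.1531 y -0.0010 h 0.0193 F box x 0.2 y -1.9 z 11.5 M -0.19134687214675145 0.19 -0.03 w 0.0088 q6 1.05
```

View pics/s5c.png

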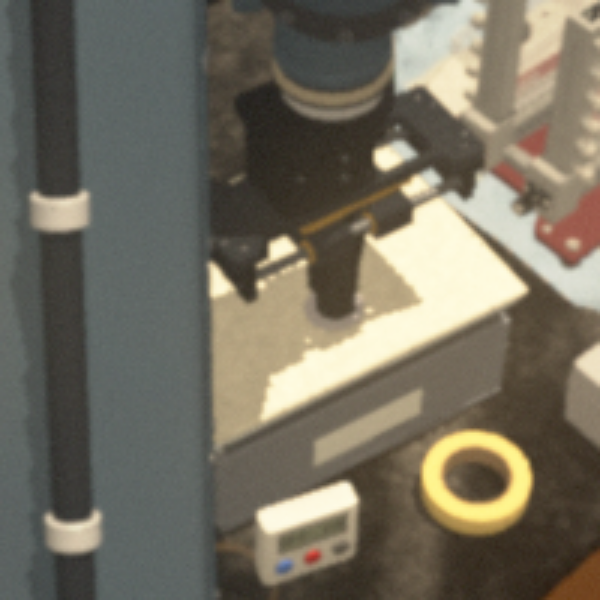

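The jaws have turned with the wing to 1.565 and the lid is shut at the front corner (520,290). I'll ease the press, then release.

Request:
move_arm(rows=[0,0,0.7,0,0,0,1,0,0,0.7,0,0,0,1,0,0,0,0,0,0,1])

```text
time: 14.85
position: [0.4877, -0.3052, 0.1438]
tool_rot: [0.995, -0.099, -0.02, 0.001]
ft_force: [1.5, -3.3, 6.8]
grip_width: 0.0087
```

```bash
python3 -c "
from h import *
st();lidangle('scene');st()"
```

```text
t14.85 pos [ 0.4877 -0.3052  0.1438] tilt 0.0389 side 0.0059 jaw cw 1.565 lidframe x -0.1532 y -0.0009 h 0.0193 F box x 2.2 y -3.0 z 6.8 M -0.5253897892572887 -0.17 -0.062 w 0.0087 q6 1.05
scene lid angle 0.03930299646593098 3576 [(np.float64(0.03), np.int64(1173)), (np.float64(0.04), np.int64(1141)), (np.float64(0.02), np.int64(550)), (np.float64(0.05), np.int64(549)), (np.float64(0.01), np.int64(163))]
t14.90 pos [ 0.4877 -0.3052  0.1438] tilt 0.039 side 0.0058 jaw cw 1.565 lidframe x -0.1533 y -0.0009 h 0.0193 F box x 2.3 y -3.8 z 7.6 M -0.42908382528002087 -0.15 -0.052 w 0.0088 q6 1.05
```

Request:
move_arm(rows=[0,0,0,0,0,0,0.85,0,0,0,0,0,0,0.6,0,0,0,0,0,0,0.4,0,0,0,0,0,0,0.4,0,0,0,0,0,0,0.4,0,0,0,0,0,0,0.4])

```text
time: 15.5
position: [0.4855, -0.3021, 0.1415]
tool_rot: [0.995, -0.098, -0.023, -0.002]
ft_force: [-0.1, 0.7, -0.2]
grip_width: 0.0449
```

```bash
python3 -c "
from h import *
st();lidangle('scene');st()"
```

```text
t15.50 pos [ 0.4855 -0.3021  0.1415] tilt 0.046 side 0.0008 jaw cw 1.565 lidframe x -0.1561 y 0.0017 h 0.0158 F box x -0.2 y 0.6 z -0.2 M -0.007665669717664752 -0.0 -0.008 w 0.0449 q6 1.05
scene lid angle 0.05250439606584992 3246 [(np.float64(0.05), np.int64(1189)), (np.float64(0.04), np.int64(944)), (np.float64(0.06), np.int64(602)), (np.float64(0.03), np.int64(367)), (np.float64(0.07), np.int64(144))]
t15.55 pos [ 0.4855 -0.3024  0.1414] tilt 0.0459 side 0.001 jaw cw 1.565 lidframe x -0.1561 y 0.0014 h 0.0158 F box x 0.7 y -0.1 z 0.0 M -0.007617706221329391 0.01 -0.039 w 0.0478 q6 1.05
```

Request:
move_arm(rows=[0.4,-0.1,10,0,0,0,0.3,1,-0.2,20,0,0,0,0.3,1.2,-0.2,30,0,0,0,0.3,0,0,45,0,0,0,0.3,0,0,45,0,0,0,0.3,-40,0,20,0,0,0,0.3,-40,0,0,0,0,0,0.3,-40,0,0,0,0,0,0.3,0,0,0,0,0,0,0.3,0,0,0,0,0,0,0.3])

```text
time: 16.55
position: [0.3686, -0.304, 0.3129]
tool_rot: [0.995, -0.099, -0.021, -0.001]
ft_force: [-0.9, 0.4, 1.0]
grip_width: 0.0615
```

```bash
python3 -c "
from h import *
st();lidangle('scene');lidangle('top')
snap('scene','s6.png');o=robot.get_obs();c=snap('wrist','w6.png');st()
T=np.eye(4);T[:3,:3]=R.from_quat(o['tool_rot']).as_matrix();T[:3,3]=o['position']
M=np.linalg.inv(T@np.array(c['tool_from_camera']));c['R']=M[:3,:3];c['t']=M[:3,3]
th=.05;n=np.sin(th)*bx+np.array([0,0,np.cos(th)]);ex=np.cos(th)*bx-np.array([0,0,np.sin(th)])
W,C=cloud(c);d=W-H;h=d@n;x=d@ex;y=d@by
m=(h>.03)&(h<.046)&(abs(x+0.157)<0.03)&(abs(y)<0.035)&(C.max(1)<110)
P=np.c_[x,y][m];print(m.sum())
if m.sum()>20:
  v=np.linalg.svd(P-P.mean(0),full_matrices=False)[2][0];v*=np.sign(v[0]);print('cw',np.arctan2(v[0],v[1]),P.mean(0))
im=cv2.imread('pics/s6.png')[130:330,230:430]; cv2.imwrite('pics/s6c.png',cv2.resize(im,None,fx=3,fy=3))"
```

```text
t16.55 pos [ 0.3686 -0.304   0.3129] tilt 0.0423 side 0.0028 jaw cw 1.567 lidframe x -0.2773 y -0.0238 h 0.1828 F box x -1.0 y 0.2 z 1.0 M 0.03403497911812095 -0.03 -0.007 w 0.0615 q6 0.87
scene lid angle 0.05262417134485621 3132 [(np.float64(0.05), np.int64(1078)), (np.float64(0.04), np.int64(870)), (np.float64(0.06), np.int64(575)), (np.float64(0.03), np.int64(415)), (np.float64(0.07), np.int64(194))]
top lid angle 0.05695481908923036 4306 [(np.float64(0.05), np.int64(1403)), (np.float64(0.06), np.int64(1135)), (np.float64(0.04), np.int64(842)), (np.float64(0.07), np.int64(551)), (np.float64(0.03), np.int64(375))]
t16.75 pos [ 0.37   -0.3041  0.3122] tilt 0.043 side 0.0026 jaw cw 1.564 lidframe x -0.2760 y -0.0236 h 0.1820 F box x -0.1 y -0.1 z -1.1 M 0.019513919251163588 -0.01 -0.002 w 0.0606 q6 0.87
536
cw 1.5632745094761786 [-0.15703402 -0.00118976]
```

View pics/s6c.png

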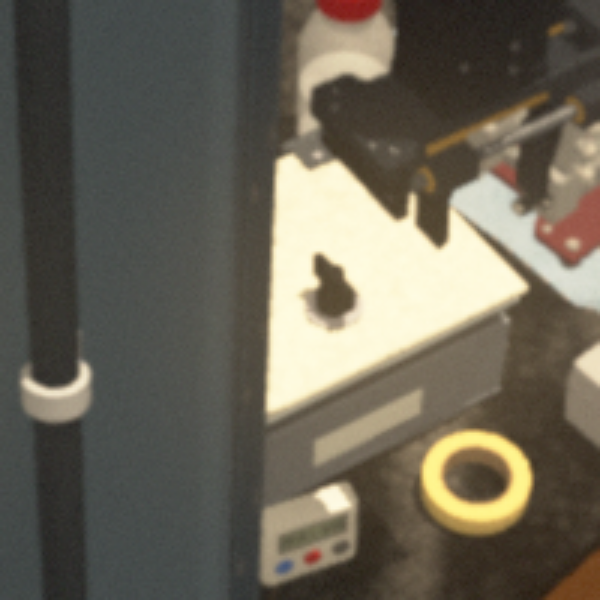

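View pics/w6.png

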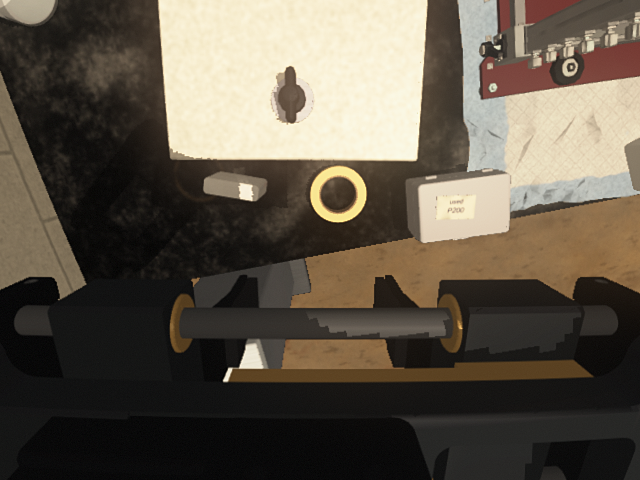

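Both views show the lid shut with the wing along the box's x, at (290,95) in the wrist picture. The timer, tape and tip box haven't moved and the gripper is clear, so I'm handing in.

```bash
python3 -c "
from h import *
lidangle('scene');print(robot.hand_in())"
```

```text
scene lid angle 0.05256212395696566 3160 [(np.float64(0.05), np.int64(1073)), (np.float64(0.04), np.int64(884)), (np.float64(0.06), np.int64(614)), (np.float64(0.03), np.int64(408)), (np.float64(0.07), np.int64(181))]
the job is handed in; nothing more can be done
None
```

The box is shut and latched, and I handed the job in at about 17 s of the 64 s allowed.

- **Closing:** I swung the lid down with closed fingertips to about 0.095 rad, then gripped the wing along its axis and pressed. The lid came home at about 0.040 rad, where the force rose sharply from a steady 6.5 N or so.
- **Turning:** I turned the wing clockwise to 1.565 rad while holding about 11–12 N. There was no extra torque where the tongue would meet the bar, and the lid stayed home throughout.
- **Last checks:**
  - After release the scene camera put the lid at a steady 0.0525 rad. That is 0.012 above home, right at the limit given for a locked lid and below the 0.076 it would spring back to.
  - The top camera read 0.057 rad, about 0.004 higher; it had also read that much higher earlier.
  - The wing measured 1.563 rad.
  - The timer, tape and tip box looked undisturbed, and the gripper was well clear of everything.
- **Overshoot:** I made three moves in a row without checking the force between them, and the press peaked at about 21 N before I eased off. I estimate 14–17 N of that reached the stops, close to the 18 N limit, but I could not measure it directly.

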